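# Make up the ballast on the spring scale

### The job

The spring scale on the ledge is overloaded: lift off the big red ballast weight and stand it on the middle of the black rubber mat, then load the pan with whichever of the smaller yellow, blue and grey weights bring the red pointer to rest inside the green band. Set everything down gently and upright, leave any weight you do not need standing on the ledge, and leave all the other kit where it is.

Things in the scene. Friction and masses are not known exactly. Their poses are not given: they have to be found in the camera images.
- scale: Spring scale, fixed: grey housing 150 x 160 mm, a round neck, and at local y = +145 mm a white upright column 24 x 24 mm reaching 199 mm above the ledge. Origin: centre of the underside on the ledge; local x is the pan's short side, y the long side towards the column.
- pan (a joint): How far the pan has sunk, m: 0 at the top of its travel, 0.085 at the bottom stop. Spring 105 N/m: each 100 g lowers it 9.3 mm. Empty it rests at about 0.001 to 0.011 (it differs from day to day).
- pan_top (a point): Centre of the pan's flat upper face, 165 mm above the ledge when joint pan is 0. The pan is aluminium, 150 (x) x 215 (y) mm, with a rim 4 mm thick and 6 mm high; axes as the scale's.
- mark (a joint): Setting of the green band: the value of joint pan at which the pointer stands at mid-band. Set for the day; it cannot be moved.
- pointer (a point): Red pointer blade, fixed to the pan, in front of the column (+x side), 3 mm thick; the point is mid-blade at the column.
- band (a point): Middle of the green band round the column; the band is 16 mm high (8 mm above and below). z up.
- big: big ballast weight: red block 110 x 66 x 60 mm (x, y, z) with a black upright grip fin on top, centred, 44 mm long along x, 16 mm thick along y, rising 36 mm above the block (96 mm in all). Origin: centre of the underside; z up. About 950 g, true to 5 %. Starts on the pan, too heavy for any setting.
- small: small ballast weight: yellow block 70 x 42 x 22 mm (x, y, z) with a black upright grip fin on top, centred, 44 mm long along x, 16 mm thick along y, rising 36 mm above the block (58 mm in all). Origin: centre of the underside; z up. About 120 g, true to 5 %. 
- medium: medium ballast weight: blue block 82 x 48 x 32 mm (x, y, z) with a black upright grip fin on top, centred, 44 mm long along x, 16 mm thick along y, rising 36 mm above the block (68 mm in all). Origin: centre of the underside; z up. About 240 g, true to 5 %. 
- large: large ballast weight: grey block 92 x 52 x 40 mm (x, y, z) with a black upright grip fin on top, centred, 44 mm long along x, 16 mm thick along y, rising 36 mm above the block (76 mm in all). Origin: centre of the underside; z up. About 360 g, true to 5 %. 
- mat: Black rubber mat on the ledge, fixed, 170 (x) x 130 (y) x 4 mm thick. Origin: centre of its underside.
- cone: Orange marker cone, loose, 140 mm high, foot 72 mm across. Origin: centre of the underside.
- jar: Small amber jar with a white cap, loose, 56 mm across, 70 mm high. Origin: centre of the underside.
- mug: Green ceramic mug, loose, 80 mm across, 95 mm high, handle at its +y. Origin: centre of the underside.
- ball_center (a point): Centre of the white practice ball, 72 mm across, loose on a rubber ring.
- bail0: Ash bail, loose, 111 mm long along its x, 14 mm thick. Origin: middle of the underside.
- bail1: The other ash bail, the same.
- bottle: Blue bottle, fixed, 64 mm across, 190 mm high. Origin: centre of the underside.
There are look-alikes about, which are no part of the job. Leave any purple look-alike of the large alone. Of the things shaped like the big, the red one is meant.

How it is judged:
By the outcome, as a careful person would: the job done as asked, in the order asked, and still so for the second after the job is handed in, with the robot touching nothing.
It also fails if it takes over 72 s, if anything falls off the work surface, if the arm or the gripper's body presses on something with over 40 N, if the wrist force passes 120 N, or if a joint passes its speed limit or range.

### The arm

A 7-joint arm with a two-finger parallel gripper is mounted at the origin on the work surface. World frame = base frame: x ahead of the robot, y to its left, z up, the work surface at z = 0. Lengths are in m, angles in rad, forces in N, time in s.
With the tool pointing down it reaches from about 0.4 to 0.75 m from the base axis. Payload 19.5 kg.
Tool frame: the origin (TCP) lies midway between the tips of the shut fingers; the grasp point (between the pads) lies 19 mm behind it; z points along the fingers, y is the line along which they close (so a half turn about z gives the same grasp; the last joint's range is limited). The gripper opens to 85 mm and grips with 20 to 120 N. Pads are 22 mm wide; open, the fingers measure 114 mm over their backs; the gripper's body (76 mm by 85 mm) begins 54 mm behind the grasp point. The pads swing forward as they close: fully open they stand 13 mm farther back than shut.
Start: joints at [1.079, 0.707, -0.028, 1.485, 0.022, 0.951, -0.075], TCP at [0.25, -0.518, 0.231] pointing down, gripper open.
Joint ranges: [-2.71, 2.71], [-0.32, 2.16], [-1.57, 1.52], [0, 2.45], [-1.46, 4.6], [0, 2.02], [-2.83, 2.83]. Speed limits (rad/s): [1.89, 1.89, 2.57, 2.57, 3.01, 3.01, 3.01].

### API

Orientations are given as a unit quaternion [w, x, y, z].
In Python, from workcell import manip gives the robot as it stands.
- The arm moves only by the tool drive_tool, never from a script. Its argument "increments" is a list of rows, each a list of 7 numbers: the shift along the world's x, y, z as a fraction of full scale, then the turn, a rotation vector about the world's x, y, z as a fraction of full scale, then the opening, from 0 (shut) to 1 (fully open). In form: [[tx, ty, tz, wx, wy, wz, fingers], ...]. A call has 1 to 20 rows; each row shifts and turns the commanded pose from where the row before left it; what a row does not reach is not made up. Full scale, the value 1, is 20 cm for a shift and pi rad for a turn. A row lasts 1/8 s, in which the tool goes at most 62.5 mm and 10.7 degrees, less where a joint would pass 70% of its speed; a pose out of reach is approached as far as the arm can. A call with a number of a shift or a turn outside -1 to 1 is refused whole. A call with a gripper value outside its range is refused whole. The fingers move at their own pace and stop on an object; "newtons" is the grip in N (left out, the last holds). Time passes only in rows, so rows that do not move let the fingers close. It gives the time, the measured TCP pose, the force, the opening and the grip force at its end, in the units of the state.
- manip.observe(): the state, without advancing time (a new reading comes with each control period).
- manip.grab_frame(name): name is "scene" or "top"; returns the picture (400x640x3 uint8, red, green, blue); there is no depth.
- manip.get_calibration(name): a dict with "vfov" (degrees; the focal length in pixels is half the picture's height over the tangent of half this angle, whatever the lens; pixels are square), "cx", "cy" (the principal point, pixels), "world_to_cam" (4x4, takes a point from world to camera coordinates). Camera axes: x right, y down, z forward; pixel columns grow to the right and rows downward; lengths in m; the calibration is good to about 2 mm. A picture is of the moment at which its call begins. get_calibration takes no time and is no camera call.
- manip.sign_off(): hands the job in; it is judged then, once.
The state is a dict: "t": time; "qpos": joint angles; "joint_velocities": joint speeds; "effort": joint torques, N m; "eef_pos": TCP position; "ee_rot": TCP orientation; "wrist_force": force on the tool from outside, world axes, zero at the start; "ft_torque": the same for the moment, N m; "grip_width": finger opening in m; "grip_force": force on a finger pad.
Only numpy, scipy, OpenCV 4.12 (cv2) and the standard library are available. Lean on these libraries where they do the work, as an engineer would, in place of code of your own. Each camera call takes 0.05 s, during which the arm holds its last target. There are 200 camera calls.

## Working session

There is one attempt and no reset: what is moved stays moved. The work goes in short steps, Python scripts to look and compute and a tool call to move; the robot and the scene stay as the last step left them, time stands still between calls to the robot, and variables do not carry over. Pictures are saved under pics/ and viewed, at most 10 in all, crops included, and the job is handed in when it is done.

Besides the shell and the picture viewer there is one more tool, called after "Request:" as name([rows], argument=value, ...), one row to a line, values as JSON. drive_tool: Moves the arm, as the interface text tells. Shift numbers are shares of 20 cm and turn numbers shares of pi rad, none past 1 either way. Its arguments: {"type":"object","properties":{"increments":{"type":"array","items":{"type":"array","items":{"type":"number"}}},"newtons":{"type":"number"}},"required":["increments"]}

```bash
mkdir -p pics; ls
python3 - <<'E'
from workcell import manip
import cv2
for n in("scene","top"):
    im=manip.grab_frame(n); cv2.imwrite(f"pics/{n}0.png",im[:,:,::-1])
    c=manip.get_calibration(n); print(n,c)
print(manip.observe())
E
```

```text
pics
scene {'vfov': 44.61506493520696, 'cx': 322.1178677552698, 'cy': 200.1752949352323, 'world_to_cam': array([[-0.10729679,  0.99422514,  0.0019444 ,  0.0315024 ],
       [ 0.66422821,  0.07313844, -0.74394331, -0.26394181],
       [-0.73978935, -0.0785312 , -0.6682399 ,  1.71509471],
       [ 0.        ,  0.        ,  0.        ,  1.        ]])}
top {'vfov': 49.61816598682249, 'cx': 316.98554034228977, 'cy': 199.2548189260022, 'world_to_cam': array([[ 1.54235575e-02, -9.99880875e-01,  5.91758815e-04,
        -7.72733078e-03],
       [-9.92360683e-01, -1.53800002e-02, -1.22408048e-01,
         5.83200389e-01],
       [ 1.22402568e-01,  1.30072939e-03, -9.92479682e-01,
         1.08841291e+00],
       [ 0.00000000e+00,  0.00000000e+00,  0.00000000e+00,
         1.00000000e+00]])}
{'t': 0.1, 'qpos': array([ 1.07926821,  0.70702115, -0.02758883,  1.48492328,  0.02197652,
        0.95090845, -0.0755022 ]), 'joint_velocities': array([-0.00214045, -0.00029225,  0.0023874 , -0.00034033, -0.00010749,
       -0.00053521,  0.00078515]), 'effort': array([ 1.32049201e-03, -8.84298563e+01,  1.23640884e+00, -2.36456841e+01,
        1.69871579e-02,  4.97240078e-03, -1.07113925e-05]), 'eef_pos': array([ 0.24991156, -0.51759967,  0.23089254]), 'ee_rot': array([-4.63882811e-04,  9.74817461e-01,  2.23003786e-01, -1.20307345e-04]), 'wrist_force': array([ 0.15329554, -0.23327454,  0.3422136 ]), 'ft_torque': array([ 0.04370934, -0.04440599, -0.00881731]), 'grip_force': 0.0, 'grip_width': 0.08571070695176486}
```

View pics/scene0.png

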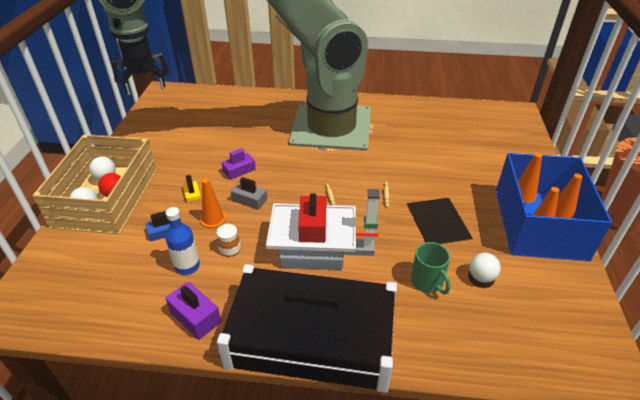

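View pics/top0.png

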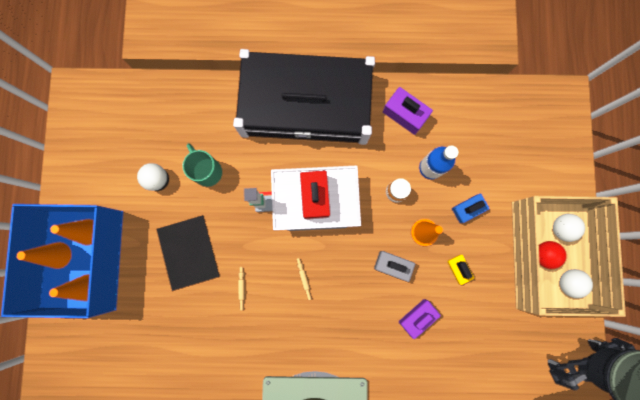

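The candidates for "big" are the red block on the pan (top 315,195 / scene 312,215) and the purple look-alike (top 408,110 / scene 192,310). For "large" they are the grey block (top 397,266 / scene 249,192) and the purple one (top 420,318). Yellow is at top (461,269), blue at (471,208), with the blue bottle at (438,163) as a possible confusion. The mat is at (188,252). I choose the red block, and will measure next and check with a crop.

```bash
cat > h.py <<'E'
import numpy as np, cv2
from workcell import manip
def cal(n):
    c=manip.get_calibration(n); f=200/np.tan(np.radians(c["vfov"])/2); return c,f
def ray(n,p):
    c,f=cal(n); M=c["world_to_cam"]; R=M[:3,:3]; o=-R.T@M[:3,3]
    return o,R.T@np.array([(p[0]-c["cx"])/f,(p[1]-c["cy"])/f,1])
def onz(n,p,z):
    o,d=ray(n,p); return o+d*(z-o[2])/d[2]
def proj(n,P):
    c,f=cal(n); M=c["world_to_cam"]; q=M[:3,:3]@np.array(P)+M[:3,3]
    return np.array([f*q[0]/q[2]+c["cx"],f*q[1]/q[2]+c["cy"]])
HSV=dict(red=((0,150,60),(6,255,255)),yellow=((22,150,90),(33,255,255)),blue=((105,130,60),(118,255,255)),
 grey=((0,0,60),(180,60,170)),black=((0,0,0),(180,255,50)),green=((40,90,50),(80,255,255)))
def blob(im,col,box):
    """largest blob of a colour inside box (u0,v0,u1,v1) -> contour hull"""
    u0,v0,u1,v1=box; m=cv2.inRange(cv2.cvtColor(im,cv2.COLOR_RGB2HSV),*HSV[col])
    k=np.zeros_like(m); k[v0:v1,u0:u1]=m[v0:v1,u0:u1]
    cs,_=cv2.findContours(k,cv2.RETR_EXTERNAL,cv2.CHAIN_APPROX_NONE)
    return cv2.convexHull(max(cs,key=cv2.contourArea))
def measure(im,col,box,z,n="top"):
    h=blob(im,col,box)
    P=np.array([onz(n,p,z)[:2] for p in h[:,0].astype(float)])
    (c,s,a)=cv2.minAreaRect((P*1000).astype(np.float32))
    if s[0]<s[1]: s=s[::-1]; a+=90
    m=cv2.moments((P*1e3).astype(np.float32))
    a=(a+90)%180-90
    return dict(rect=np.round(c,1),cen=np.round([m["m10"]/m["m00"],m["m01"]/m["m00"]],1),size=np.round(s,1),ang=round(a,1))
E
cat > m.py <<'E'
from h import *
im=cv2.imread("pics/top0.png")[:,:,::-1].copy()
for n,col,box,z in [("big","red",(290,160,345,225),.11),("yellow","yellow",(440,245,485,295),.011),("blue","blue",(445,190,500,228),.016),
  ("grey","grey",(370,245,422,287),.02),("mat","black",(145,205,230,300),.004)]:
    print(n,measure(im,col,box,z))
    if n=="big":print("  z.14",measure(im,col,box,.14))
for nm,p,z in [("jar",(400,188),.07),("cone",(438,230),.14),("bottle",(451,153),.19),("pan corners",(272,170),.086),("",(357,166),.086),("",(361,227),.086),("",(275,230),.086),("column",(251,194),.199)]: print(nm,onz("top",p,z).round(3))
# crop check
c=cv2.resize(im[150:300,240:500],None,fx=3,fy=3,interpolation=cv2.INTER_CUBIC); cv2.imwrite("pics/crop0.png",c[:,:,::-1])
E
python3 m.py
```

```text
big {'rect': array([586.9,   7.2]), 'cen': array([586.7,   7. ]), 'size': array([113. ,  63.5]), 'ang': 5.2}
  z.14 {'rect': array([582.8,   7. ]), 'cen': array([582.7,   6.8]), 'size': array([109.7,  61.7]), 'ang': 5.2}
yellow {'rect': array([ 408.5, -375.7]), 'cen': array([ 408.7, -375.2]), 'size': array([70.4, 42.6]), 'ang': 26.0}
blue {'rect': array([ 568.5, -403.6]), 'cen': array([ 568.6, -403.7]), 'size': array([85.2, 46.8]), 'ang': -61.2}
grey {'rect': array([ 415. , -201.5]), 'cen': array([ 415. , -201.6]), 'size': array([96. , 51.1]), 'ang': 70.4}
mat {'rect': array([393.6, 371.5]), 'cen': array([392. , 370.8]), 'size': array([82.5, 31.2]), 'ang': 17.7}
jar [ 0.611 -0.208  0.07 ]
cone [ 0.502 -0.283  0.14 ]
bottle [ 0.675 -0.301  0.19 ]
pan corners [0.649 0.115 0.086]
 [ 0.663 -0.098  0.086]
 [ 0.51  -0.108  0.086]
 [0.499 0.103 0.086]
column [0.573 0.148 0.199]
```

View pics/crop0.png

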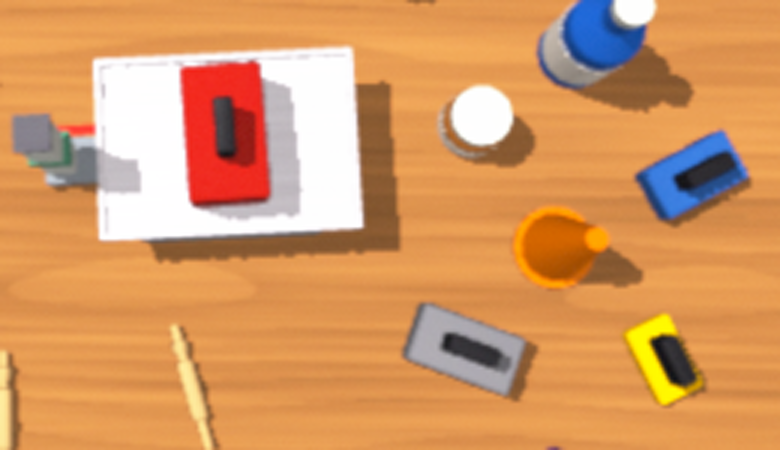

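The crop shows the red block on the white pan, black fin along world x, pan corners reading 150 x 213 mm at z = 0.086, so the pan is near its bottom stop. The mat mask needs fixing, and I'll triangulate the fin heights, pointer and band.

```bash
cat > m2.py <<'E'
from h import *
im=cv2.imread("pics/top0.png")[:,:,::-1].copy(); sc=cv2.imread("pics/scene0.png")[:,:,::-1].copy()
HSV["black"]=((0,0,0),(180,255,75)); print("mat",measure(im,"black",(145,205,230,300),.004))
# fin of big: dark blob in top image vs scene
HSV["fin"]=((0,0,0),(180,255,70))
def tri(a,b):
    o1,d1=ray("top",a);o2,d2=ray("scene",b); s=np.linalg.lstsq(np.c_[d1,-d2],o2-o1,rcond=None)[0]
    p,q=o1+s[0]*d1,o2+s[1]*d2; return ((p+q)/2).round(4),np.linalg.norm(p-q).round(4)
for z in (.08,.085): # predicted fin top in both views
    print(proj("top",(.585,.007,z+.096)).round(1),proj("scene",(.585,.007,z+.096)).round(1))
a=blob(im,"fin",(300,165,335,210))[:,0];b=blob(sc,"fin",(298,190,328,222))[:,0]
print("fin top",a.min(0),a.max(0),"scene",b.min(0),b.max(0))
c=sc[180:265,330:400]; cv2.imwrite("pics/col0.png",cv2.resize(c,None,fx=8,fy=6.9,interpolation=cv2.INTER_NEAREST)[:,:,::-1])
m=manip.observe(); q=m["ee_rot"]; print("tool yaw of y axis",np.degrees(2*np.arctan2(q[2],q[1])))
E
python3 m2.py
```

```text
mat {'rect': array([441.5, 339.9]), 'cen': array([441.3, 339.9]), 'size': array([164.3, 125.1]), 'ang': 17.5}
[314.5 190.9] [312.1 197.8]
[314.5 190.6] [312.1 196.2]
fin top [313 183] [317 201] scene [309 194] [315 214]
tool yaw of y axis 25.77104565024779
```

View pics/col0.png

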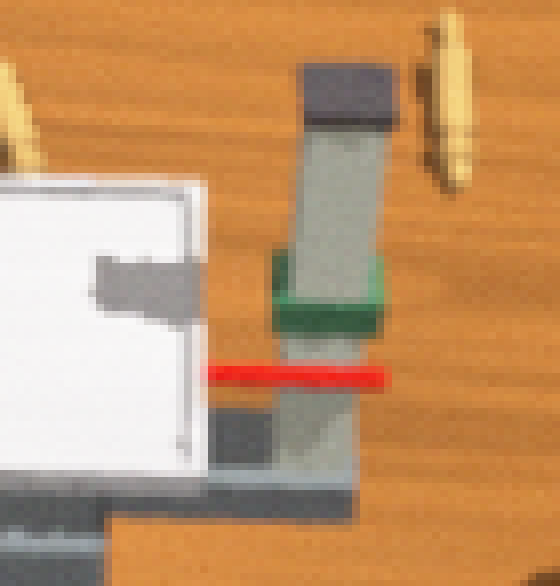

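The pointer (v≈234.5, u≈371) stands about 27 mm below mid-band (v≈226), and the pan is at the bottom stop. Mat centre is (0.441, 0.340). Moving above the red weight.

Request:
drive_tool([
  [0,0,0.3,0,0,0,1],
  [0,0,0.3,0,0,0,1],
  [0.14,0.219,0,0,0,-0.0095,1],
  [0.14,0.219,0,0,0,-0.0095,1],
  [0.14,0.219,0,0,0,-0.0095,1],
  [0.14,0.219,0,0,0,-0.0095,1],
  [0.14,0.219,0,0,0,-0.0095,1],
  [0.14,0.219,0,0,0,-0.0095,1],
  [0.14,0.219,0,0,0,-0.0095,1],
  [0.14,0.219,0,0,0,-0.0095,1],
  [0.14,0.219,0,0,0,-0.0095,1],
  [0.14,0.219,0,0,0,-0.0095,1],
  [0.14,0.219,0,0,0,-0.0095,1],
  [0.14,0.219,0,0,0,-0.0095,1],
  [0,0,0,0,0,0,1],
], newtons=60)

```text
t: 1.98
eef_pos: [0.5868, 0.0115, 0.35]
ee_rot: [-0.001, 0.999, 0.048, -0.001]
wrist_force: [-0.8, -1.1, -0.3]
grip_width: 0.0853
grip_force: 0.0
```

Request:
drive_tool([
  [-0.01,-0.02,-0.25,0,0,0,1],
  [0,0,-0.25,0,0,0,1],
  [0,0,-0.25,0,0,0,1],
  [0,0,-0.15,0,0,0,1],
  [0,0,-0.075,0,0,0,1],
  [0,0,-0.05,0,0,0,1],
  [0,0,0,0,0,0,0.5],
  [0,0,0,0,0,0,0],
  [0,0,0,0,0,0,0],
  [0,0,0,0,0,0,0],
  [0,0,0,0,0,0,0],
])

```text
t: 3.35
eef_pos: [0.5841, 0.0042, 0.1464]
ee_rot: [-0.0, 0.999, 0.046, 0.0]
wrist_force: [1.5, 3.0, -0.9]
grip_width: 0.0152
grip_force: 59.4
```

Request:
drive_tool([
  [0,0,0.04,0,0,0,0],
  [0,0,0.08,0,0,0,0],
  [0,0,0.08,0,0,0,0],
  [0,0,0.08,0,0,0,0],
  [0,0,0.08,0,0,0,0],
  [0,0,0.06,0,0,0,0],
  [0,0,0.06,0,0,0,0],
  [0,0,0.06,0,0,0,0],
  [0,0,0.15,0,0,0,0],
  [0,0,0.2,0,0,0,0],
  [0,0,0.16,0,0,0,0],
])

```text
t: 4.72
eef_pos: [0.5838, 0.0038, 0.3581]
ee_rot: [-0.0, 0.999, 0.046, 0.0]
wrist_force: [-0.4, 0.8, -10.0]
grip_width: 0.0148
grip_force: 59.7
```

Request:
drive_tool([
  [-0.05,0.1,0,0,0,0.0074,0],
  [-0.08,0.19,0,0,0,0.0074,0],
  [-0.08,0.19,0,0,0,0.0074,0],
  [-0.08,0.19,0,0,0,0.0074,0],
  [-0.08,0.19,0,0,0,0.0074,0],
  [-0.08,0.19,0,0,0,0.0074,0],
  [-0.08,0.19,0,0,0,0.0074,0],
  [-0.08,0.19,0,0,0,0.0074,0],
  [-0.08,0.19,0,0,0,0.0074,0],
  [-0.03,0.06,0,0,0,0,0],
  [0,0,0,0,0,0,0],
])

```text
t: 6.1
eef_pos: [0.4397, 0.3401, 0.3563]
ee_rot: [0.0, 0.989, 0.15, -0.0]
wrist_force: [-0.1, -0.8, -10.7]
grip_width: 0.0151
grip_force: 60.3
```

```bash
cat > look.py <<'E'
from h import *
import sys
t=sys.argv[1]
sc=manip.grab_frame("scene"); tp=manip.grab_frame("top")
cv2.imwrite(f"pics/scene{t}.png",sc[:,:,::-1]); cv2.imwrite(f"pics/top{t}.png",tp[:,:,::-1])
o=manip.observe(); print(o["t"],o["eef_pos"].round(4),o["ee_rot"].round(4),o["wrist_force"].round(1))
HSV["ptr"]=((0,200,150),(5,255,255))
# per-pixel scan of the pointer at column, subpixel centre by red weight
def rowc(im,u0,u1,v0,v1,k):
    r=im[v0:v1,u0:u1].astype(float)
    w={"r":r[...,0]-np.maximum(r[...,1],r[...,2]),"g":r[...,1]-r[...,0]}[k].clip(0)
    w[w<(80 if k=="r" else 15)]=0
    s=w.sum(); return (round((w.sum(1)@np.arange(v0,v1))/s,2),round((w.sum(0)@np.arange(u0,u1))/s,2),s) if s else None
print("pointer",rowc(sc,364,376,185,250,"r"),"band",rowc(sc,366,376,205,250,"g"))
E
python3 look.py 1
```

```text
6.2 [0.4405 0.3388 0.3564] [3.000e-04 9.888e-01 1.492e-01 1.000e-04] [ 0.4 -0.6 -8.5]
pointer (np.float64(211.62), np.float64(369.1), np.float64(6655.0)) band (np.float64(225.45), np.float64(370.36), np.float64(1650.0))
```

Request:
drive_tool([
  [0,0,-0.25,0,0,0,0],
  [0,0,-0.25,0,0,0,0],
  [0,0,-0.25,0,0,0,0],
  [0,0,-0.25,0,0,0,0],
  [0,0,-0.2,0,0,0,0],
  [0,0,-0.12,0,0,0,0],
  [0,0,-0.06,0,0,0,0],
  [0,0,-0.02,0,0,0,0],
  [0,0,-0.01,0,0,0,0],
  [0,0,-0.01,0,0,0,0],
  [0,0,0,0,0,0,0],
])

```text
t: 7.58
eef_pos: [0.4401, 0.3399, 0.0726]
ee_rot: [-0.0, 0.989, 0.15, 0.0]
wrist_force: [0.0, 0.3, -9.5]
grip_width: 0.0149
grip_force: 60.2
```

```bash
cat > ptr.py <<'E'
from h import *
from scipy.optimize import brentq
sc0=cv2.imread("pics/scene0.png")[:,:,::-1]; 
# column front face x from its top: check, then z of rows at u~371
C=np.array([.570,.148]); print("col top front pred",proj("scene",(.582,.148,.199)).round(1),"seen (373,198)")
zf=lambda v,x:brentq(lambda z:proj("scene",(x,.148,z))[1]-v,-.1,.4)
from look_f import rowc
for f in (0,1):
    im=cv2.imread(f"pics/scene{f}.png")[:,:,::-1]; r=rowc(im,364,376,185,250,"r")
    print(f,r,[round(zf(r[0],x),4) for x in(.584,.588,.592)])
im=cv2.imread("pics/scene1.png")[:,:,::-1]
for v in range(206,232): print(v,im[v,366:376].mean(0).round(0), end=" ")
print([round(zf(226.1,x),4) for x in (.582,.584,.588)], "px/mm check")
E
sed -n '/^def rowc/,/return/p' look.py > look_f.py; sed -i '1i import numpy as np' look_f.py; python3 ptr.py
```

```text
col top front pred [372.  193.9] seen (373,198)
0 (np.float64(233.97), np.float64(369.54), np.float64(6445.0)) [0.0669, 0.071, 0.0751]
1 (np.float64(211.62), np.float64(369.1), np.float64(6655.0)) [0.1441, 0.1478, 0.1516]
206 [160. 156. 140.] 207 [160. 156. 140.] 208 [163. 160. 144.] 209 [168. 160. 145.] 210 [212. 135. 120.] 211 [246.  54.  44.] 212 [239.  40.  30.] 213 [185.  74.  63.] 214 [144. 121. 108.] 215 [138. 137. 123.] 216 [136. 136. 124.] 217 [136. 137. 124.] 218 [138. 140. 126.] 219 [139. 140. 127.] 220 [142. 144. 130.] 221 [145. 147. 133.] 222 [145. 148. 136.] 223 [122. 138. 119.] 224 [ 71. 113.  84.] 225 [57. 90. 67.] 226 [57. 91. 67.] 227 [62. 93. 71.] 228 [ 96. 112.  93.] 229 [146. 143. 127.] 230 [159. 155. 139.] 231 [166. 162. 145.] [0.0928, 0.0948, 0.0988] px/mm check
```

Request:
drive_tool([
  [0,0,-0.008,0,0,0,0],
  [0,0,-0.008,0,0,0,0],
])

```text
t: 7.82
eef_pos: [0.4401, 0.3403, 0.0701]
ee_rot: [-0.001, 0.989, 0.15, 0.0]
wrist_force: [-10.5, -3.4, 38.4]
grip_width: 0.0153
grip_force: 66.9
```

```bash
cat > p3.py <<'E'
from h import *
for f,z in ((0,.071),(1,.148)):
    im=cv2.imread(f"pics/top{f}.png")[:,:,::-1].astype(float)
    r=im[180:215,240:272]; w=(r[...,0]-np.maximum(r[...,1],r[...,2])-90).clip(0)
    for u in range(258,272,2):
        c=w[:,u-240]
        if c.sum()>20:
            v=(c@np.arange(180,215))/c.sum(); print(f,u,round(v,2),onz("top",(u,v),z).round(4))
im=cv2.imread("pics/top1.png")[:,:,::-1]
cv2.imwrite("pics/tcol1.png",cv2.resize(im[165:235,235:375],None,fx=5.7,fy=5.7,interpolation=cv2.INTER_NEAREST)[:,:,::-1])
E
python3 p3.py
```

```text
0 260 191.99 [0.5952 0.1452 0.071 ]
0 262 192.1 [0.5949 0.1402 0.071 ]
0 264 192.79 [0.5933 0.1351 0.071 ]
0 266 192.81 [0.5933 0.13   0.071 ]
0 268 192.63 [0.5938 0.125  0.071 ]
0 270 192.58 [0.594 0.12  0.071]
1 258 188.53 [0.5926 0.1398 0.148 ]
1 260 188.48 [0.5928 0.1351 0.148 ]
1 262 188.35 [0.5932 0.1304 0.148 ]
1 264 188.27 [0.5934 0.1257 0.148 ]
1 266 188.19 [0.5937 0.1211 0.148 ]
```

View pics/tcol1.png

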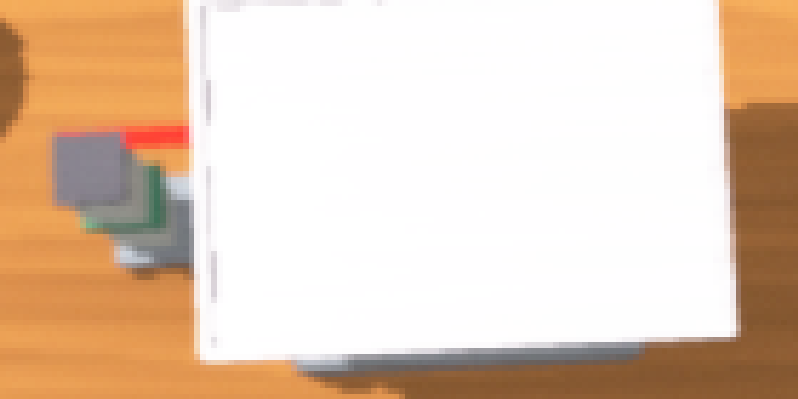

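The wrist reads +38 N, so the weight is on the mat at TCP z 0.070, as predicted. I'll ease off and release. In the top crop the pan is clear, with the pointer at the column's +x side and x≈0.593.

Request:
drive_tool([
  [0,0,0.006,0,0,0,0],
  [0,0,0,0,0,0,0.5],
  [0,0,0,0,0,0,1],
  [0,0,0,0,0,0,1],
  [0,0,0.06,0,0,0,1],
  [0,0,0.2,0,0,0,1],
  [0,0,0.3,0,0,0,1],
  [0,0,0.3,0,0,0,1],
  [0,0,0.3,0,0,0,1],
  [0,0,0.2,0,0,0,1],
])

```text
t: 9.07
eef_pos: [0.4398, 0.3396, 0.346]
ee_rot: [-0.001, 0.989, 0.15, 0.001]
wrist_force: [0.1, 0.6, -0.0]
grip_width: 0.0852
grip_force: 0.0
```

```bash
python3 look.py 2
python3 - <<'E'
from h import *
from scipy.optimize import brentq
im=cv2.imread("pics/top2.png")[:,:,::-1].copy()
print("big",measure(im,"red",(145,205,250,300),.034))
# column: cap rect in top (crop 53..132,133..205)
for n,z in(("cap",.199),("cap",.19)): print([onz("top",(235+a/5.7,165+b/5.7),z).round(4)[:2] for a,b in((53,133),(122,133),(130,203),(55,205))])
# pan corners at z=.165-.008+.006
print("pan",[onz("top",(235+a/5.7,165+b/5.7),.163).round(4)[:2] for a,b in((187,0),(718,0),(739,337),(200,362))])
zf=lambda v,x:round(brentq(lambda z:proj("scene",(x,.148,z))[1]-v,-.1,.4),4)
print("band z",[zf(226.1,x) for x in(.583,.586,.589,.592)],"ptr empty",[zf(211.62,x) for x in(.588,.591,.594)],"bottom",[zf(233.97,x) for x in(.588,.591,.594)])
E
```

```text
9.175 [0.4406 0.3402 0.347 ] [-0.0018  0.9887  0.1498  0.0029] [ 0.6 -0.5 -1.1]
pointer (np.float64(211.62), np.float64(369.11), np.float64(6621.0)) band (np.float64(225.42), np.float64(370.45), np.float64(1641.0))
big {'rect': array([442.2, 342.1]), 'cen': array([441.6, 342.2]), 'size': array([116.3,  83.4]), 'ang': 17.0}
[array([0.5851, 0.1632]), array([0.5855, 0.1362]), array([0.5581, 0.1322]), array([0.5568, 0.1614])]
[array([0.5864, 0.1647]), array([0.5868, 0.1375]), array([0.5591, 0.1335]), array([0.5579, 0.1629])]
pan [array([0.646 , 0.1167]), array([ 0.6494, -0.0999]), array([ 0.512 , -0.1087]), array([0.4986, 0.1071])]
band z [0.0938, 0.0968, 0.0998, 0.1028] ptr empty [0.1478, 0.1507, 0.1535] bottom [0.071, 0.074, 0.0771]
```

Red weight centred on the mat (0.442, 0.342 against 0.441, 0.340). The mark needs about 56 mm more sink, which is about 600 g: large plus medium. Going for the grey one.

Request:
drive_tool([
  [0.1,-0.15,0,0,0,0.0246,1],
  [0.1,-0.25,0,0,0,0.0246,1],
  [0.1,-0.25,0,0,0,0.0246,1],
  [0.1,-0.25,0,0,0,0.0246,1],
  [0,-0.25,0,0,0,0.0246,1],
  [0,-0.25,0,0,0,0.0246,1],
  [0,-0.25,0,0,0,0.0246,1],
  [-0.1,-0.25,0,0,0,0.0246,1],
  [-0.1,-0.25,0,0,0,0.0246,1],
  [-0.1,-0.25,0,0,0,0.0246,1],
  [-0.125,-0.25,0,0,0,0.0246,1],
  [-0.1,-0.06,0,0,0,0.0246,1],
  [0,0,0,0,0,0,1],
])

```text
t: 10.8
eef_pos: [0.4138, -0.2031, 0.3426]
ee_rot: [0.0, 0.818, 0.575, -0.0]
wrist_force: [1.1, 0.3, -0.4]
grip_width: 0.0856
grip_force: 0.0
```

Request:
drive_tool([
  [0.005,0.005,-0.25,0,0,0,1],
  [0,0,-0.3,0,0,0,1],
  [0,0,-0.3,0,0,0,1],
  [0,0,-0.3,0,0,0,1],
  [0,0,-0.2,0,0,0,1],
  [0,0,-0.1,0,0,0,1],
  [0,0,-0.03,0,0,0,1],
  [0,0,0,0,0,0,0.5],
  [0,0,0,0,0,0,0],
  [0,0,0,0,0,0,0],
  [0,0,0,0,0,0,0],
])

```text
t: 12.18
eef_pos: [0.4161, -0.2013, 0.0466]
ee_rot: [0.0, 0.817, 0.576, 0.0]
wrist_force: [-1.5, 1.6, -0.0]
grip_width: 0.015
grip_force: 61.2
```

Request:
drive_tool([
  [0,0,0.1,0,0,0,0],
  [0,0,0.25,0,0,0,0],
  [0,0,0.25,0,0,0,0],
  [0.05,0.05,0.25,0,0,-0.037,0],
  [0.08,0.09,0.25,0,0,-0.037,0],
  [0.1,0.105,0.25,0,0,-0.037,0],
  [0.1,0.105,0.07,0,0,-0.037,0],
  [0.1,0.105,0,0,0,-0.037,0],
  [0.1,0.105,0,0,0,-0.037,0],
  [0.1,0.105,0,0,0,-0.037,0],
  [0.1,0.105,0,0,0,-0.037,0],
  [0.1,0.105,0,0,0,-0.037,0],
  [0,0,0,0,0,-0.037,0],
  [0,0,0,0,0,0,0],
])

```text
t: 13.92
eef_pos: [0.5817, -0.026, 0.33]
ee_rot: [0.0, 0.999, 0.033, -0.0]
wrist_force: [-0.1, -0.5, -4.3]
grip_width: 0.0153
grip_force: 60.4
```

Request:
drive_tool([
  [0,0,-0.2,0,0,0,0],
  [0,0,-0.25,0,0,0,0],
  [0,0,-0.12,0,0,0,0],
  [0,0,-0.04,0,0,0,0],
  [0,0,-0.03,0,0,0,0],
  [0,0,-0.03,0,0,0,0],
  [0,0,-0.03,0,0,0,0],
  [0,0,-0.03,0,0,0,0],
  [0,0,-0.03,0,0,0,0],
  [0,0,-0.02,0,0,0,0],
  [0,0,0,0,0,0,0],
])

```text
t: 15.3
eef_pos: [0.5819, -0.0262, 0.1741]
ee_rot: [-0.0, 0.999, 0.033, -0.0]
wrist_force: [1.0, -0.1, -0.6]
grip_width: 0.0149
grip_force: 60.9
```

Request:
drive_tool([
  [0,0,-0.02,0,0,0,0],
  [0,0,0,0,0,0,0.3],
  [0,0,0,0,0,0,0.6],
  [0,0,0,0,0,0,0.6],
  [0,0,0.08,0,0,0,0.6],
  [0,0,0.2,0,0,0,0.8],
  [0,0,0.25,0,0,0,1],
  [0,0,0.25,0,0,0,1],
])

```text
t: 16.3
eef_pos: [0.5817, -0.0262, 0.328]
ee_rot: [-0.0, 0.999, 0.033, 0.0]
wrist_force: [0.3, 0.8, 0.4]
grip_width: 0.0856
grip_force: 0.0
```

```bash
python3 look.py 3
python3 - <<'E'
from h import *
im=cv2.imread("pics/top3.png")[:,:,::-1].copy()
print("blue",measure(im,"blue",(445,190,500,228),.016))
E
```

```text
16.4 [ 0.5832 -0.0264  0.3311] [1.000e-04 9.995e-01 3.290e-02 3.600e-03] [ 0.1 -0.7 -0.8]
pointer (np.float64(221.7), np.float64(369.29), np.float64(6582.0)) band (np.float64(225.86), np.float64(370.37), np.float64(766.0))
blue {'rect': array([ 568.5, -403.6]), 'cen': array([ 568.6, -403.7]), 'size': array([85.2, 46.8]), 'ang': -61.2}
```

Run:
```python
from h import *
for z in(.1,.105): print("band front-right corner",onz("top",(235+163/5.7,165+164/5.7),z).round(4))
for f,z in((0,.076),(1,.152)): pass
C=np.array([.571,.148])
for xb in(.585,.587): 
  from scipy.optimize import brentq
  zb=brentq(lambda z:proj("scene",(xb,.148,z))[1]-226.1,-.1,.4)
  for xp in (.590,.593,.595): print(xb,xp,round(zb,4),"pointer v at mid-band",proj("scene",(xp,.148,zb))[1].round(2),"+-",round(proj("scene",(xp,.148,zb-.008))[1]-proj("scene",(xp,.148,zb))[1],2))
o=manip.observe(); print(o["qpos"].round(2))
```

```text
band front-right corner [0.5869 0.1323 0.1   ]
band front-right corner [0.5862 0.1317 0.105 ]
0.585 0.59 0.0958 pointer v at mid-band 227.53 +- 2.28
0.585 0.593 0.0958 pointer v at mid-band 228.39 +- 2.28
0.585 0.595 0.0958 pointer v at mid-band 228.96 +- 2.28
0.587 0.59 0.0978 pointer v at mid-band 226.96 +- 2.29
0.587 0.593 0.0978 pointer v at mid-band 227.82 +- 2.29
0.587 0.595 0.0978 pointer v at mid-band 228.39 +- 2.29
[-0.05  0.63  0.09  1.27 -0.06  1.23 -1.46]
```

Run:
```python
from h import *
for z in(0,.1): print("crate",z,[onz("top",p,z).round(3)[:2] for p in((513,200),(515,258),(524,200),(526,312))])
# crate rim near corner seen in scene: right-hand corner nearest robot (154,140), nearest camera (110,230)/(103,185)
for p in((154,140),(113,232),(108,205)): print(p,[onz("scene",p,z).round(3)[:2] for z in(0,.1)])
im=cv2.imread("pics/top3.png"); s=cv2.imread("pics/scene3.png")
a=cv2.resize(im[180:330,430:630],(400,300)); b=cv2.resize(s[120:270,40:240],(400,300)); cv2.imwrite("pics/crate.png",np.hstack([a,b]))
```

```text
crate 0 [array([ 0.594, -0.524]), array([ 0.44 , -0.523]), array([ 0.594, -0.554]), array([ 0.301, -0.546])]
crate 0.1 [array([ 0.581, -0.479]), array([ 0.44 , -0.478]), array([ 0.581, -0.506]), array([ 0.313, -0.499])]
(154, 140) [array([ 0.156, -0.586]), array([ 0.292, -0.511])]
(113, 232) [array([ 0.587, -0.539]), array([ 0.677, -0.47 ])]
(108, 205) [array([ 0.484, -0.6  ]), array([ 0.586, -0.524])]
```

View pics/crate.png

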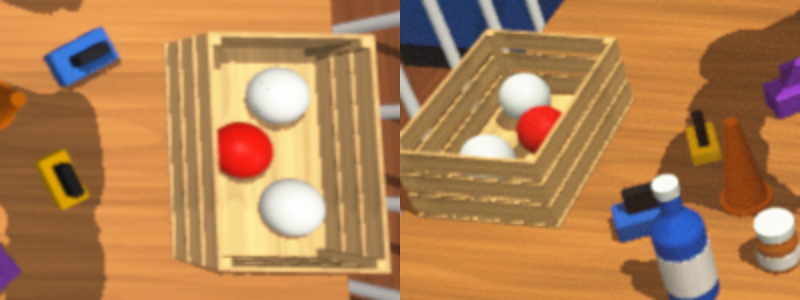

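The crate wall sits at y≈-0.52, well clear of the blue weight's grasp. The crop shows the blue weight free at (568, -404) mm with the bottle 15 cm away.

Request:
drive_tool([
  [-0.007,-0.1,0,0,0,-0.0361,1],
  [-0.007,-0.2,0,0,0,-0.0361,1],
  [-0.007,-0.2,0,0,0,-0.0361,1],
  [-0.007,-0.2,0,0,0,-0.0361,1],
  [-0.007,-0.2,0,0,0,-0.0361,1],
  [-0.007,-0.2,0,0,0,-0.0361,1],
  [-0.007,-0.2,0,0,0,-0.0361,1],
  [-0.007,-0.2,0,0,0,-0.0361,1],
  [-0.007,-0.2,0,0,0,-0.0361,1],
  [-0.003,-0.19,0,0,0,-0.0361,1],
  [0,0,0,0,0,0,1],
])

```text
t: 17.77
eef_pos: [0.5675, -0.4068, 0.3248]
ee_rot: [0.001, 0.859, -0.511, -0.001]
wrist_force: [-1.2, 0.5, -0.6]
grip_width: 0.0856
grip_force: 0.0
```

Request:
drive_tool([
  [0.005,0.012,-0.25,0,0,0,1],
  [0,0,-0.3,0,0,0,1],
  [0,0,-0.3,0,0,0,1],
  [0,0,-0.28,0,0,0,1],
  [0,0,-0.18,0,0,0,1],
  [0,0,-0.09,0,0,0,1],
  [0,0,-0.03,0,0,0,1],
  [0,0,0,0,0,0,0.5],
  [0,0,0,0,0,0,0],
  [0,0,0,0,0,0,0],
  [0,0,0,0,0,0,0],
])

```text
t: 19.15
eef_pos: [0.5698, -0.4019, 0.0406]
ee_rot: [-0.0, 0.861, -0.509, 0.0]
wrist_force: [-1.9, -0.4, 2.6]
grip_width: 0.0148
grip_force: 62.3
```

Request:
drive_tool([
  [0,0,0.1,0,0,0,0],
  [0,0,0.25,0,0,0,0],
  [0,0,0.28,0,0,0,0],
  [0,0,0.28,0,0,0,0],
  [0,0.05,0.28,0,0,0,0],
  [0.004,0.14,0.26,0,0,0.0328,0],
  [0.004,0.2,0,0,0,0.0328,0],
  [0.004,0.2,0,0,0,0.0328,0],
  [0.004,0.2,0,0,0,0.0328,0],
  [0.004,0.2,0,0,0,0.0328,0],
  [0.004,0.2,0,0,0,0.0328,0],
  [0.004,0.2,0,0,0,0.0328,0],
  [0.004,0.2,0,0,0,0.0328,0],
  [0.004,0.2,0,0,0,0.0328,0],
  [0.004,0.2,0,0,0,0.0328,0],
  [0.004,0.2,0,0,0,0.0328,0],
  [0,0.2,0,0,0,0,0],
  [0,0,0,0,0,0,0],
])

```text
t: 21.4
eef_pos: [0.5781, 0.0791, 0.3313]
ee_rot: [-0.001, 0.999, 0.035, 0.0]
wrist_force: [0.1, -0.7, -2.8]
grip_width: 0.0152
grip_force: 61.4
```

Request:
drive_tool([
  [0,-0.1,0,0,0,0,0],
  [0,-0.108,0,0,0,0,0],
  [0,0,-0.2,0,0,0,0],
  [0,0,-0.25,0,0,0,0],
  [0,0,-0.22,0,0,0,0],
  [0,0,-0.12,0,0,0,0],
  [0,0,-0.04,0,0,0,0],
  [0,0,-0.03,0,0,0,0],
  [0,0,-0.03,0,0,0,0],
  [0,0,-0.03,0,0,0,0],
  [0,0,-0.02,0,0,0,0],
  [0,0,0,0,0,0,0],
])

```text
t: 22.9
eef_pos: [0.5786, 0.0346, 0.1422]
ee_rot: [-0.0, 0.999, 0.033, -0.0]
wrist_force: [-0.6, -0.7, -0.0]
grip_width: 0.0149
grip_force: 61.6
```

Weight fully on the pan; releasing.

Request:
drive_tool([
  [0,0,-0.005,0,0,0,0],
  [0,0,0,0,0,0,0.3],
  [0,0,0,0,0,0,0.5],
  [0,0,0,0,0,0,0.5],
  [0,0,0.08,0,0,0,0.5],
  [0,0,0.2,0,0,0,0.5],
  [0,0,0.25,0,0,0,0.5],
  [0,0,0.25,0,0,0,0.5],
  [0,-0.2,0.25,0,0,0,0.5],
  [-0.2,-0.2,0,0,0,0,0.5],
  [-0.2,-0.2,0,0,0,0,0.5],
  [0,0,0,0,0,0,0.5],
  [0,0,0,0,0,0,0.5],
  [0,0,0,0,0,0,0.5],
])

```text
t: 24.65
eef_pos: [0.4991, -0.0836, 0.3458]
ee_rot: [-0.0, 0.999, 0.033, -0.0]
wrist_force: [0.3, 0.0, -0.6]
grip_width: 0.0429
grip_force: 0.0
```

```bash
python3 look.py 4
python3 - <<'E'
import cv2,numpy as np
s=cv2.imread("pics/scene4.png"); t=cv2.imread("pics/top4.png")
a=cv2.resize(s[190:260,335:395],(480,560),interpolation=cv2.INTER_NEAREST); b=cv2.resize(t,(320,200)); b=cv2.copyMakeBorder(b,0,360,0,0,cv2.BORDER_CONSTANT)
b[210:410]=cv2.resize(s,(320,200)); cv2.imwrite("pics/fin4.png",np.hstack([a,b[:560]]))
E
```

```text
24.75 [ 0.4989 -0.0838  0.3458] [-1.000e-04  9.994e-01  3.320e-02 -2.000e-04] [ 0.7 -1.4 -1. ]
pointer (np.float64(228.0), np.float64(369.51), np.float64(6438.0)) band (np.float64(224.13), np.float64(370.22), np.float64(921.0))
```

View pics/fin4.png

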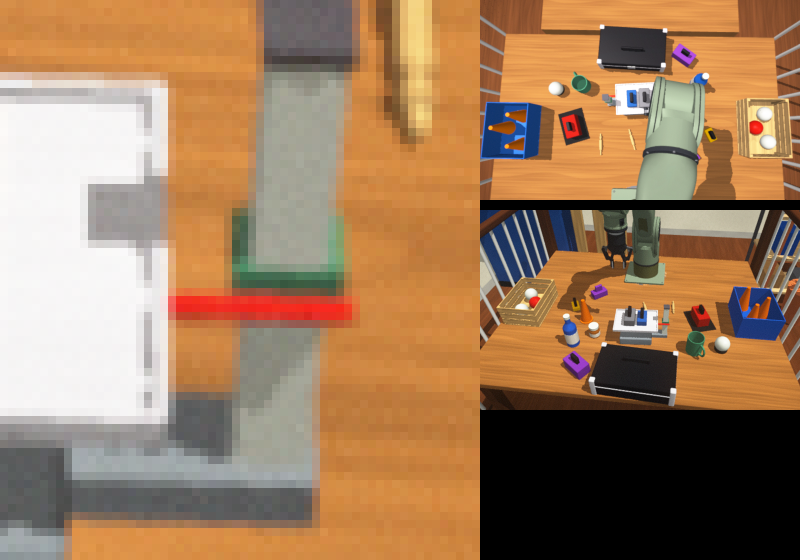

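The view shows blue and grey upright on the pan, red on the mat and yellow on the ledge. The pointer is at v=228.0. It sits about 6.5 mm in front of the band, so mid-band appears at about 228.0 ± 2.3 and the pointer is inside. Checking it's steady, then handing in.

```bash
python3 look.py 5 && python3 -c "
from workcell import manip
print(manip.sign_off())"
```

```text
24.85 [ 0.4988 -0.084   0.3459] [-1.000e-04  9.995e-01  3.300e-02 -1.000e-04] [-0.1 -0.6 -0.2]
pointer (np.float64(228.0), np.float64(369.51), np.float64(6448.0)) band (np.float64(224.12), np.float64(370.31), np.float64(921.0))
the job is handed in; nothing more can be done
None
```

I handed in the job at 24.85 s: the red weight stands in the middle of the mat, the grey and blue weights are on the pan, and the yellow one is still on the ledge. The pointer is steady and measures about mid-band, though that relies on an estimated 6.5 mm gap between pointer and band; sign-off returned no verdict.

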